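# Right the toppled oil bottle against the backstop

### The arm

A 7-joint arm with a two-finger parallel gripper is mounted at the origin on the work surface. World frame = base frame: x ahead of the robot, y to its left, z up, the work surface at z = 0. Lengths are in m, angles in rad, forces in N, time in s.
With the tool pointing down it reaches from about 0.4 to 0.85 m from the base axis. Payload 4.5 kg.
Tool frame: the origin (TCP) lies at the very end of the fingers, on their centre line; the grasp point (between the pads) lies 19 mm behind it; z points along the fingers, y is the line along which they close (so a half turn about z gives the same grasp; the last joint's range is limited). The gripper opens to 88 mm and grips with 3 to 60 N. Pads are 18 mm wide; open, the fingers measure 123 mm over their backs; the gripper's body (75 mm by 187 mm) begins 45 mm behind the grasp point.
Start: joints at [1.336, 0.689, -0.195, 1.565, 0.157, 0.902, -0.215], TCP at [0.166, -0.603, 0.239] pointing down, gripper open.
Joint ranges: [-3.01, 3.01], [-0.46, 2.08], [-1.47, 1.51], [0.13, 2.56], [-1, 4.14], [0.04, 2.09], [-2.66, 2.66]. Speed limits (rad/s): [2.57, 2.57, 3.14, 3.14, 3.14, 3.14, 3.14].

### API

Orientations are given as a unit quaternion [x, y, z, w].
In Python, from plant import r gives the robot as it stands. The module is installed in compiled form; this text tells all that it offers.
- The arm moves only by the tool step_arm, never from a script. Its argument "increments" is a list of rows, each a list of 2 entries, a list of its own where there are three numbers: the shift along the world's x, y, z in cm, then the turn, a rotation vector about the world's x, y, z in degrees. A call has exactly 10 rows; each row shifts and turns the commanded pose from where the row before left it; what a row does not reach is not made up. A row lasts 1/10 s, in which the tool goes at most 50 mm and 8.59 degrees, less where a joint would pass 70% of its speed; a pose out of reach is approached as far as the arm can. A call is refused whole if a number of a shift passes 5 or a number of a turn 8.59, either way. A call with a gripper value outside its range is refused whole. "fingers" is the opening, from 0 (shut) to 1 (fully open), set as the call begins (left out, the last holds). The fingers move at their own pace and stop on an object; "grip_force" is the grip in N (left out, the last holds). Time passes only in rows, so rows that do not move let the fingers close, or fill a call up. It gives the time, the measured TCP pose, the force, the opening and the grip force at its end, in the units of the state.
- r.get_state(): the state, without advancing time (a new reading comes with each control period).
- r.snapshot(name): name is "side" or "top"; returns (picture, depth): 480x640x3 uint8, red, green, blue; 480x640 float32, m along the optical axis (not along the pixel's ray), 0 where there is no reading.
- r.calibration(name): a dict with "fov_y" (degrees; the focal length in pixels is half the picture's height over the tangent of half this angle, whatever the lens; pixels are square), "cx", "cy" (the principal point, pixels), "R" (3x3) and "t" (3): a world point X has camera coordinates R X + t. Camera axes: x right, y down, z forward; pixel columns grow to the right and rows downward; lengths in m; the calibration is good to about 2 mm. A picture is of the moment at which its call begins. calibration takes no time and is no camera call.
- r.finish_job(): hands the job in; it is judged then, once.
The state is a dict: "clock": time; "q": joint angles; "qd": joint speeds; "joint_torque": joint torques, N m; "tool_pos": TCP position; "eef_rot": TCP orientation; "contact_force": force on the tool from outside, world axes, zero at the start; "moment": the same for the moment, N m; "opening": opening from 0.0 (shut) to 1.0 (fully open); "finger_force": force on a finger pad.
Only numpy, scipy, OpenCV 4.12 (cv2) and the standard library are available. Lean on these libraries where they do the work, as an engineer would, in place of code of your own. Each camera call takes 0.05 s, during which the arm holds its last target. There are 200 camera calls.

### The job

The green oil bottle on the welding bench has toppled and leans slanting with its cap against the upright steel backstop plate. Push its foot in towards the plate, so that the cap slides up the plate, until the bottle stands upright on its base in front of it; do not lift it off the bench, and leave the orange and blue bottles standing where they are.

Things in the scene. Friction and masses are not known exactly. Their poses are not given: they have to be found in the camera images.
- green_bottle: Toppled small green oil bottle, white cap: 42 mm diameter (cap 36), 104 mm tall, about 0.13 kg, smooth (friction about 0.4). Origin: base centre; z axis from base to cap. It leans 38 degrees, cap rim on the plate: far edge of the base on the bench, near edge 26 mm up. Pushed just above the near edge it slides in and rises (high up it may jam); below 20 degrees of lean it drops onto its base by itself.
- backstop: Fixed upright dark steel plate to the right of the bottles, set askew, 380 mm long, 130 high, 6 thick. Origin: on the bench, mid-length, in the face towards the bottles; x points through the plate away from the bottles, y along it, z up. Base centres are 78 mm in front of the face, in a row along y, 120 mm apart; their order varies.
- orange_bottle: Bystander, standing: orange oil bottle with black cap, 42 mm diameter, 104 mm tall, 0.13 kg. Origin: base centre, z up.
- blue_bottle: Bystander, standing: blue oil bottle with yellow cap, 42 mm diameter, 104 mm tall, 0.13 kg. Origin: base centre, z up.
Not all that is in view belongs to the job. What is shaped like the green_bottle but pink or red is not meant.

How it is judged:
On the way:
1. the green bottle is being raised by pushing its foot in: it leans less (17 to 29 degrees) with its cap still against the plate (angle between green_bottle's own z axis and vertical between 0.3 and 0.5 rad and contact force between green_bottle and backstop above 0.03 N), for 0.05 s.
At the end, for the whole second after the job is handed in: The green bottle stands still and upright (within 6 degrees) on the bench, its base centre less than 80 mm in front of the plate; the orange and blue bottles stand upright within 20 mm of where they were (angle between green_bottle's own z axis and vertical below 0.1 rad and height (world z) of green_bottle below 0.01 m and x of green_bottle in the frame of backstop between -0.08 and 0 m and linear speed of green_bottle below 0.02 m/s and angular speed of green_bottle below 0.1 rad/s and angle between each of orange_bottle, blue_bottle's own z axis and vertical below 0.15 rad and distance of each of orange_bottle, blue_bottle from where it was at the start of the episode below 0.02 m); the robot touches nothing.
It fails at once if the green bottle is lifted off the bench (its base centre more than 40 mm up) (height (world z) of green_bottle above 0.04 m).
It fails at once if the orange or blue bottle is knocked or shifted (more than 20 mm or 17 degrees) (distance of any of orange_bottle, blue_bottle from where it was at the start of the episode above 0.02 m or angle between any of orange_bottle, blue_bottle's own z axis and vertical above 0.3 rad).
It also fails if it takes over 32 s, if anything falls off the work surface, if the arm or the gripper's body presses on something with over 40 N, if the wrist force passes 120 N, or if a joint passes its speed limit or range.

## Working session

There is one attempt and no reset: what is moved stays moved. The work goes in short steps, Python scripts to look and compute and a tool call to move; the robot and the scene stay as the last step left them, time stands still between calls to the robot, and variables do not carry over. Pictures are saved under pics/ and viewed, at most 10 in all, crops included, and the job is handed in when it is done.

Besides the shell and the picture viewer there is one more tool, called after "Call:" as a command line: name --argument value ..., lists and objects as JSON in quotes. step_arm: Moves the arm, as the interface text tells. Its arguments: {"type":"object","properties":{"increments":{"type":"array","items":{"type":"array"}},"fingers":{"type":"number"},"grip_force":{"type":"number"}},"required":["increments"]}

```bash
mkdir -p pics
cat > h.py <<'E'
import numpy as np, cv2
from plant import r
def pts(name,d):
    c=r.calibration(name); f=240/np.tan(np.radians(c["fov_y"])/2)
    v,u=np.mgrid[:480,:640]; R=np.array(c["R"]); t=np.array(c["t"])
    P=np.stack([(u-c["cx"])/f*d,(v-c["cy"])/f*d,d],-1)
    return (P-t)@R
E
python3 - <<'E'
from h import *
for n in("side","top"):
    p,d=r.snapshot(n); np.savez(f"{n}.npz",p=p,d=d); cv2.imwrite(f"pics/{n}0.png",p[...,::-1])
    print(n,r.calibration(n))
s=r.get_state(); print(s["clock"],s["tool_pos"],s["eef_rot"],s["opening"],s["contact_force"])
E
```

```text
side {'fov_y': 56.14292764667971, 'cx': 316.20352377360973, 'cy': 247.1957191278408, 'R': array([[ 0.96453651, -0.26377766, -0.00952237],
       [-0.21229835, -0.75384873, -0.62180503],
       [ 0.15683985,  0.60177524, -0.78311418]]), 't': array([-0.4574366 ,  0.12646589,  0.70931615])}
top {'fov_y': 52.35363987520588, 'cx': 315.4952819882005, 'cy': 241.4474250209084, 'R': array([[-0.01011173, -0.99892347, -0.04527306],
       [-0.98967839,  0.01647002, -0.14235669],
       [ 0.14294909,  0.0433663 , -0.98877951]]), 't': array([-0.00890553,  0.45445908,  0.66401634])}
0.1 [ 0.16582131 -0.60204395  0.23801574] [ 9.90975560e-01  1.34040430e-01 -1.41616411e-04 -7.63132903e-04] 1.0028073283032481 [-0.4430823   0.86962651  0.28021796]
```

View pics/side0.png

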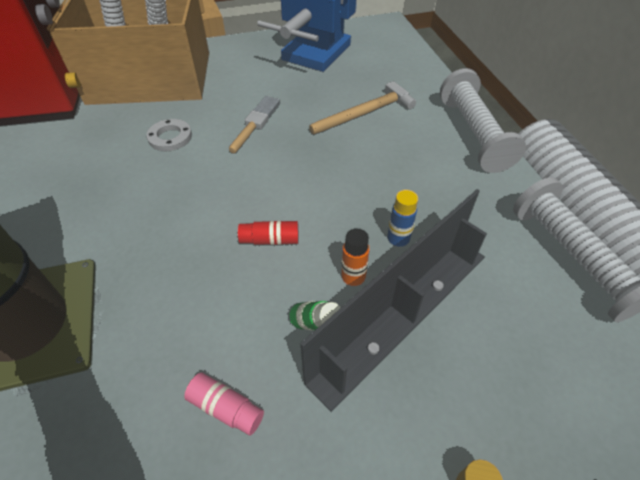

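View pics/top0.png

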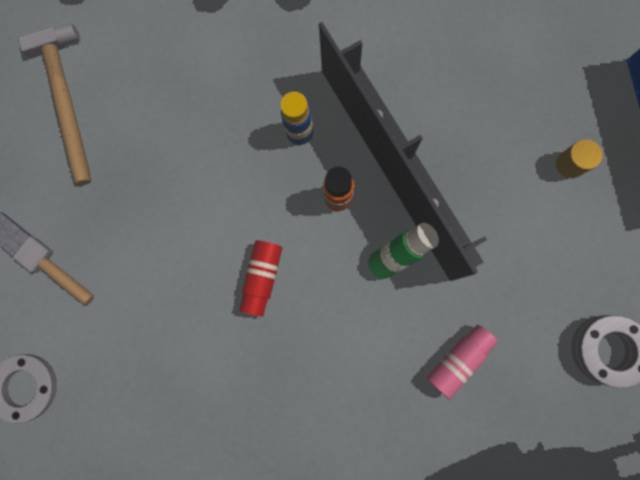

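Candidates for the green bottle: green with white cap at top (400,250) / side (315,315), leaning on the plate. The red one at top (262,278) and the pink one at top (463,362) lie flat and are the wrong colour, so they are decoys. Orange stands at top (339,190) and blue at top (297,118). Next I measure them and check a crop.

Run:
```python
from h import *
D={n:np.load(n+".npz") for n in("side","top")}
for n in D:
    p,d=D[n]["p"],D[n]["d"]; P=pts(n,d); hsv=cv2.cvtColor(p,cv2.COLOR_RGB2HSV)
    H,S,V=[hsv[...,i].astype(int) for i in range(3)]
    near=(P[...,0]>.2)&(P[...,0]<.8)&(d>0)
    print(n)
    for k,m in dict(green=(H>45)&(H<80)&(S>120),orange=(H>4)&(H<14)&(S>150),blue=(H>105)&(H<125)&(S>130),yellow=(H>20)&(H<30)&(S>150)).items():
        nl,lab,st,ce=cv2.connectedComponentsWithStats(m.astype(np.uint8))
        for i in range(1,nl):
            if st[i,4]>60:
                q=P[(lab==i)&(d>0)]; print(k,st[i],q.mean(0).round(3),np.percentile(q,[2,98],axis=0).round(3).tolist())
    # plate: dark pixels, raised
    m=(S<60)&(V<75)&(P[...,2]>.02)&(P[...,2]<.125)&near
    q=P[m]; rng=np.random.default_rng(0); best=0
    for _ in range(500):
        a,b=q[rng.integers(len(q),size=2)][:,:2]; L=np.linalg.norm(b-a)
        if L<.1: continue
        nn=np.array([-(b-a)[1],(b-a)[0]])/L; e=abs((q[:,:2]-a)@nn)<.003
        if e.sum()>best: best=e.sum(); B=e
    w=q[B][:,:2]; c=w.mean(0); u=np.linalg.svd(w-c,full_matrices=False)[2][0]
    s=(w-c)@u; print("plate",best,len(q),c,u,"yawdeg",np.degrees(np.arctan2(u[1],u[0])),c+u*np.percentile(s,1),c+u*np.percentile(s,99))
cv2.imwrite("pics/crop.png",cv2.resize(D["top"]["p"][140:320,280:520,::-1],None,fx=3,fy=3))
```

```text
side
green [303 302  16  26 171] [ 0.426 -0.139  0.074] [[0.419, -0.156, 0.06], [0.439, -0.125, 0.087]]
green [290 307   8  20  76] [ 0.408 -0.111  0.029] [[0.404, -0.124, 0.018], [0.413, -0.098, 0.038]]
orange [343 248  26  21 304] [ 0.521 -0.061  0.069] [[0.507, -0.067, 0.053], [0.541, -0.046, 0.082]]
orange [343 273  22  12 157] [ 0.52  -0.062  0.017] [[0.507, -0.067, 0.005], [0.537, -0.05, 0.027]]
blue [ 282    0   73   70 2535] [0.659 0.633 0.087] [[0.583, 0.587, 0.014], [0.748, 0.689, 0.162]]
blue [394 211  21  16 139] [ 0.628 -0.006  0.068] [[0.613, -0.009, 0.055], [0.64, 0.005, 0.079]]
yellow [ 66  73  11  13 123] [0.065 0.583 0.08 ] [[0.055, 0.575, 0.069], [0.075, 0.595, 0.088]]
yellow [395 190  23  25 432] [0.629 0.006 0.1  ] [[0.615, -0.006, 0.083], [0.645, 0.027, 0.106]]
yellow [466 461  35  19 534] [ 0.571 -0.384  0.05 ] [[0.552, -0.395, 0.048], [0.588, -0.373, 0.052]]
plate 4877 7316 [ 0.54303853 -0.13318064] [-0.87653166 -0.48134422] yawdeg -151.22676828927317 [ 0.71951319 -0.03627021] [ 0.40146349 -0.21092607]
top
green [391 232  31  33 433] [ 0.432 -0.132  0.075] [[0.419, -0.151, 0.063], [0.454, -0.119, 0.085]]
green [370 257  23  21 232] [ 0.414 -0.104  0.035] [[0.404, -0.119, 0.025], [0.428, -0.093, 0.044]]
orange [325 180  29  22 149] [ 0.511 -0.053  0.075] [[0.505, -0.068, 0.062], [0.527, -0.032, 0.083]]
blue [628  51  12  53 339] [ 0.706 -0.497  0.011] [[0.669, -0.503, 0.001], [0.73, -0.493, 0.028]]
yellow [281  92  27  32 629] [0.628 0.009 0.1  ] [[0.613, -0.007, 0.083], [0.646, 0.025, 0.105]]
plate 5024 6980 [ 0.56087535 -0.1183604 ] [-0.87530157 -0.48357747] yawdeg -151.08068611416996 [ 0.72422118 -0.02811681] [ 0.40087363 -0.20675649]
```

View pics/crop.png

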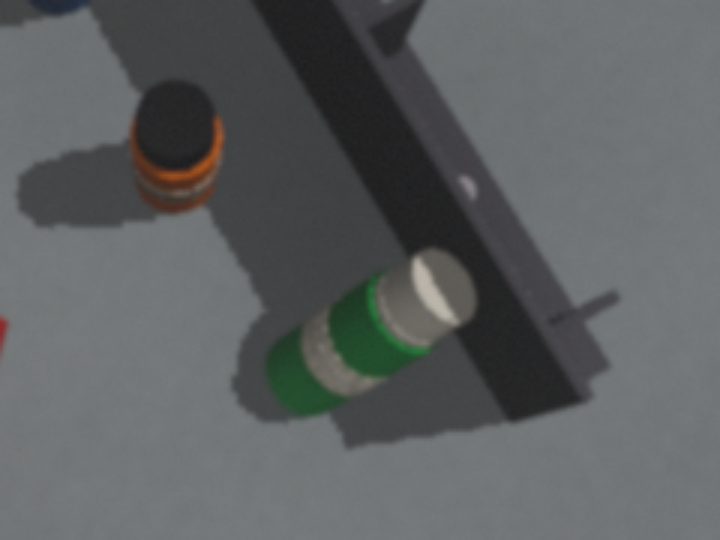

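The crop shows the green bottle leaning with its white cap on the plate (crop (440,290)) and its foot at about crop (300,370), so it is the one meant. The plate's through direction is n=(0.483,-0.876), its along direction is u=(0.876,0.483), and its face is at n·X≈0.3745. I go round with the fingers shut, then tilt the tool away from the plate.

Call:
step_arm --increments '[[[2.8,2.5,0],[0,0,8]],[[2.8,2.5,0],[0,0,8]],[[2.8,2.5,0],[0,0,8]],[[2.8,2.5,0],[0,0,8]],[[2.8,2.5,0],[0,0,8]],[[2.8,2.5,0],[0,0,8]],[[2.8,2.5,0],[0,0,8]],[[2.8,2.5,0],[0,0,8]],[[2.8,2.5,0],[0,0,8]],[[2.8,2.5,0],[0,0,8]]]' --fingers 0

```text
clock: 1.1
tool_pos: [0.4467, -0.3515, 0.2385]
eef_rot: [0.671, 0.742, -0.0, -0.0]
contact_force: [-0.1, 0.0, -0.8]
opening: 0.118
finger_force: 0.0
```

Call:
step_arm --increments '[[[-0.3,3,0],[0,0,2.35]],[[-0.3,3,0],[0,0,2.35]],[[-0.3,3,0],[0,0,2.35]],[[-0.3,3,0],[0,0,2.35]],[[-0.3,3,0],[0,0,2.35]],[[-0.3,3,0],[0,0,2.35]],[[-0.3,3,0],[0,0,2.35]],[[-0.3,3,0],[0,0,2.35]],[[-0.3,3,0],[0,0,2.35]],[[-0.3,3,0],[0,0,2.35]]]'

```text
clock: 2.1
tool_pos: [0.4156, -0.0516, 0.2386]
eef_rot: [0.508, 0.862, -0.0, -0.0]
contact_force: [0.1, -0.9, -0.1]
opening: 0.004
finger_force: 0.0
```

```bash
cat >> h.py <<'E'
from scipy.spatial.transform import Rotation as Ro
N=np.array([.483,-.8755,0]);U=np.array([.8755,.483,0])
def st():
    s=r.get_state(); p=np.array(s["tool_pos"]); M=Ro.from_quat(s["eef_rot"]).as_matrix()
    print("t",round(s["clock"],2),"p",p.round(4),"dplate",round(.3745-p@N,4),"along",round(p@U,4),"F",np.round(s["contact_force"],1),"q",np.round(s["q"],2))
    print("tool y.u,n",(M[:,1]@U).round(3),(M[:,1]@N).round(3),M[:,1].round(3),"z tilt",np.degrees(np.arctan2(M[:,2]@N,-M[2,2])).round(1),"open",s["opening"])
E
python3 -c "from h import *;st()"
```

```text
t 2.1 p [ 0.4156 -0.0516  0.2386] dplate 0.1286 along 0.3389 F [ 0.1 -0.9 -0.1] q [ 0.47  0.49 -0.68  2.14  0.5   0.67 -0.04]
tool y.u,n 1.0 -0.002 [ 0.875  0.485 -0.   ] z tilt -0.0 open 0.0041352084800193815
```

Call:
step_arm --increments '[[[-0.3,-0.15,0],[-5,-2.76,0]],[[-0.3,-0.15,0],[-5,-2.76,0]],[[-0.3,-0.15,0],[-5,-2.76,0]],[[-0.3,-0.15,0],[-5,-2.76,0]],[[-0.3,-0.15,0],[-5,-2.76,0]],[[-0.3,-0.15,0],[-5,-2.76,0]],[[-0.3,-0.15,0],[-5,-2.76,0]],[[-0.3,-0.15,0],[0,0,0]],[[-0.3,-0.15,0],[0,0,0]],[[-0.3,-0.15,0],[0,0,0]]]'

```text
clock: 3.1
tool_pos: [0.3857, -0.0686, 0.2388]
eef_rot: [0.48, 0.81, -0.172, 0.289]
contact_force: [0.9, -1.6, -0.7]
opening: 0.005
finger_force: 0.0
```

```bash
python3 -c "from h import *;st()"
```

```text
t 3.1 p [ 0.3857 -0.0686  0.2388] dplate 0.1281 along 0.3045 F [ 0.9 -1.6 -0.7] q [-0.35  0.52 -0.27  2.54  1.41  0.83 -1.46]
tool y.u,n 1.0 0.003 [ 0.877  0.48  -0.001] z tilt 39.2 open 0.004829378813043089
```

Call:
step_arm --increments '[[[0,0,-1.5],[0,0,0]],[[0,0,-1.5],[0,0,0]],[[0,0,-1.5],[0,0,0]],[[0,0,-1.5],[0,0,0]],[[0,0,-1.5],[0,0,0]],[[0,0,-1.5],[0,0,0]],[[0,0,-1.5],[0,0,0]],[[0,0,-1.5],[0,0,0]],[[0,0,-1],[0,0,0]],[[0,0,-1],[0,0,0]]]'

```text
clock: 4.1
tool_pos: [0.3958, -0.0657, 0.1108]
eef_rot: [0.478, 0.81, -0.184, 0.284]
contact_force: [0.4, -1.4, 0.4]
opening: 0.005
finger_force: 0.0
```

Run:
```python
from h import *
st()
a=r.snapshot("side")[0];b=r.snapshot("top")[0]
cv2.imwrite("pics/c1.png",np.hstack([cv2.resize(a[180:400,180:430,::-1],(400,352)),cv2.resize(b[140:360,220:470,::-1],(400,352))]))
```

```text
t 4.1 p [ 0.3958 -0.0657  0.1108] dplate 0.1258 along 0.3148 F [ 0.4 -1.4  0.4] q [ 0.15  1.3  -1.39  2.56  1.34  1.89 -1.88]
tool y.u,n 1.0 0.009 [ 0.88   0.475 -0.025] z tilt 39.6 open 0.005361984368087139
```

View pics/c1.png

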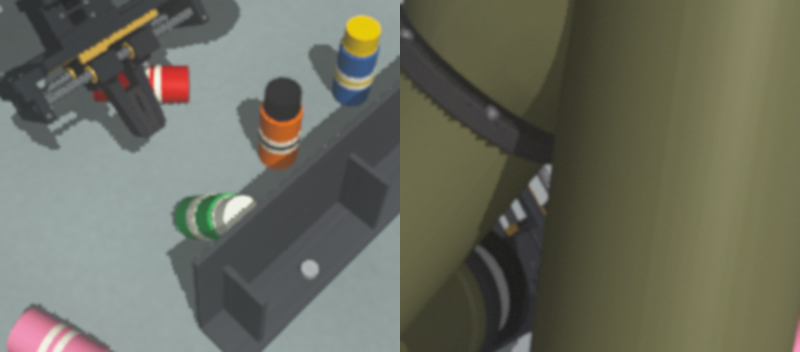

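The side half shows the fingers between the red decoy and the green bottle, with the tip at about (150,130). The top view is blocked by the arm. The elbow is at its limit, so I ease the tilt to about 31° while moving in.

Call:
step_arm --increments '[[[0,-0.2,0],[3.5,1.93,0]],[[0,-0.2,0],[3.5,1.93,0]],[[0,-0.2,-0.5],[0,0,0]],[[0,-0.2,-0.5],[0,0,0]],[[0,-0.2,-0.5],[0,0,0]],[[0,-0.2,-0.5],[0,0,0]],[[0,-0.2,-0.5],[0,0,0]],[[0,-0.2,-0.5],[0,0,0]],[[0,-0.2,-0.5],[0,0,0]],[[0,-0.2,-0.5],[0,0,0]]]'

```text
clock: 5.2
tool_pos: [0.3962, -0.084, 0.0707]
eef_rot: [0.487, 0.83, -0.149, 0.228]
contact_force: [0.6, 0.3, -0.2]
opening: 0.005
finger_force: 0.0
```

```bash
python3 -c "from h import *;st()"
```

```text
t 5.2 p [ 0.3962 -0.084   0.0707] dplate 0.1096 along 0.3063 F [ 0.6  0.3 -0.2] q [ 0.31  1.34 -1.38  2.56  1.5   1.82 -1.71]
tool y.u,n 1.0 0.001 [ 0.876  0.482 -0.024] z tilt 31.6 open 0.0052782037274308035
```

Call:
step_arm --increments '[[[0,0,-0.5],[0,0,0]],[[0,0,-0.5],[0,0,0]],[[0,0,-0.5],[0,0,0]],[[0,0,-0.5],[0,0,0]],[[0,0,-0.5],[0,0,0]],[[0,0,-0.5],[0,0,0]],[[0,0,-0.5],[0,0,0]],[[0,0,-0.5],[0,0,0]],[[0,0,-0.5],[0,0,0]],[[0,0,0],[0,0,0]]]'

```text
clock: 6.2
tool_pos: [0.396, -0.084, 0.0256]
eef_rot: [0.487, 0.83, -0.149, 0.228]
contact_force: [-0.0, -0.4, -0.3]
opening: 0.002
finger_force: 0.0
```

Run:
```python
from h import *
st()
a=r.snapshot("side")[0]
cv2.imwrite("pics/c2.png",cv2.resize(a[200:380,200:440,::-1],None,fx=3,fy=3))
```

```text
t 6.2 p [ 0.396  -0.084   0.0256] dplate 0.1097 along 0.3061 F [-0.  -0.4 -0.3] q [ 0.3   1.45 -1.3   2.55  1.61  1.86 -1.74]
tool y.u,n 1.0 0.002 [ 0.876  0.481 -0.025] z tilt 31.6 open 0.0017531150599850486
```

View pics/c2.png

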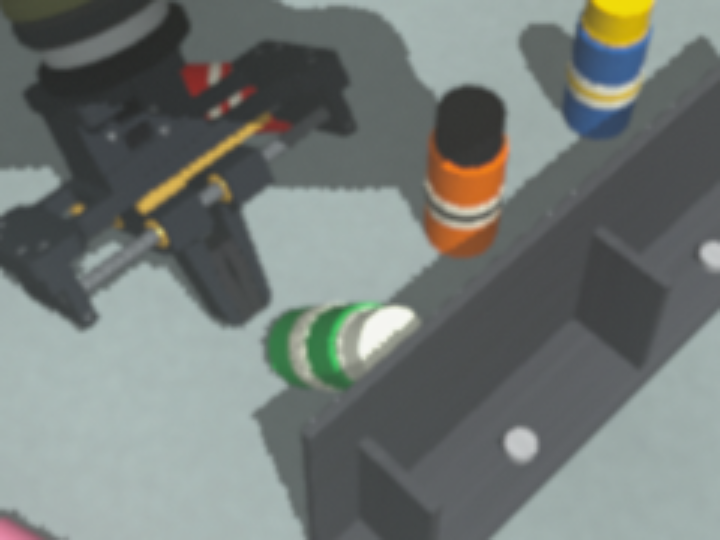

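The crop shows the closed fingertips (250,310) just behind the green foot (275,340), clear of the orange bottle (467,200). I start pushing along n.

Call:
step_arm --increments '[[[0.1,-0.18,0],[0,0,0]],[[0.1,-0.18,0],[0,0,0]],[[0.1,-0.18,0],[0,0,0]],[[0.1,-0.18,0],[0,0,0]],[[0.1,-0.18,0],[0,0,0]],[[0.1,-0.18,0],[0,0,0]],[[0.1,-0.18,0],[0,0,0]],[[0.1,-0.18,0],[0,0,0]],[[0.1,-0.18,0],[0,0,0]],[[0.1,-0.18,0],[0,0,0]]]'

```text
clock: 7.25
tool_pos: [0.4063, -0.1021, 0.0262]
eef_rot: [0.487, 0.83, -0.149, 0.228]
contact_force: [-0.6, 2.1, -0.0]
opening: 0.003
finger_force: 0.8
```

```bash
cat >> h.py <<'E'
def look(f):
    a=r.snapshot("side")[0]; cv2.imwrite(f,cv2.resize(a[200:380,200:440,::-1],None,fx=3,fy=3))
E
python3 -c "
from h import *
st();look('pics/c3.png')"
```

```text
t 7.25 p [ 0.4063 -0.1021  0.0262] dplate 0.0888 along 0.3064 F [-0.6  2.1 -0. ] q [ 0.37  1.44 -1.3   2.53  1.65  1.86 -1.65]
tool y.u,n 1.0 0.001 [ 0.876  0.482 -0.024] z tilt 31.6 open 0.0026083375683133487
```

View pics/c3.png

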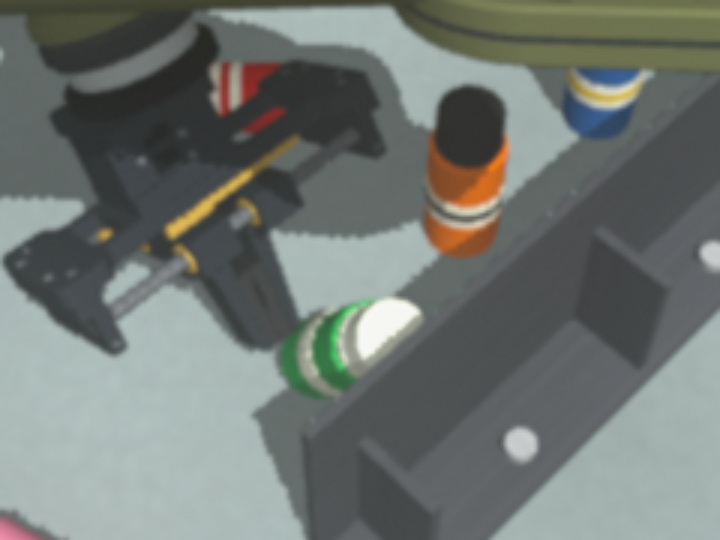

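The bottle is rising with its cap on the plate (green foot at (290,360), cap at (390,330)) and the force is about 2 N. I keep pushing slowly.

Call:
step_arm --increments '[[[0.05,-0.09,-0.04],[0,0,0]],[[0.05,-0.09,-0.04],[0,0,0]],[[0.05,-0.09,-0.04],[0,0,0]],[[0.05,-0.09,-0.04],[0,0,0]],[[0.05,-0.09,-0.04],[0,0,0]],[[0.05,-0.09,-0.04],[0,0,0]],[[0.05,-0.09,-0.04],[0,0,0]],[[0.05,-0.09,-0.04],[0,0,0]],[[0.05,-0.09,-0.04],[0,0,0]],[[0.05,-0.09,-0.04],[0,0,0]]]'

```text
clock: 8.3
tool_pos: [0.4113, -0.1111, 0.0222]
eef_rot: [0.487, 0.83, -0.149, 0.228]
contact_force: [-1.6, 0.9, 0.5]
opening: 0.005
finger_force: 0.5
```

```bash
python3 -c "
from h import *
st();look('pics/c4.png')"
```

```text
t 8.3 p [ 0.4113 -0.1111  0.0222] dplate 0.0786 along 0.3065 F [-1.6  0.9  0.5] q [ 0.4   1.45 -1.29  2.51  1.68  1.86 -1.61]
tool y.u,n 1.0 0.002 [ 0.876  0.482 -0.024] z tilt 31.6 open 0.004629093591295229
```

View pics/c4.png

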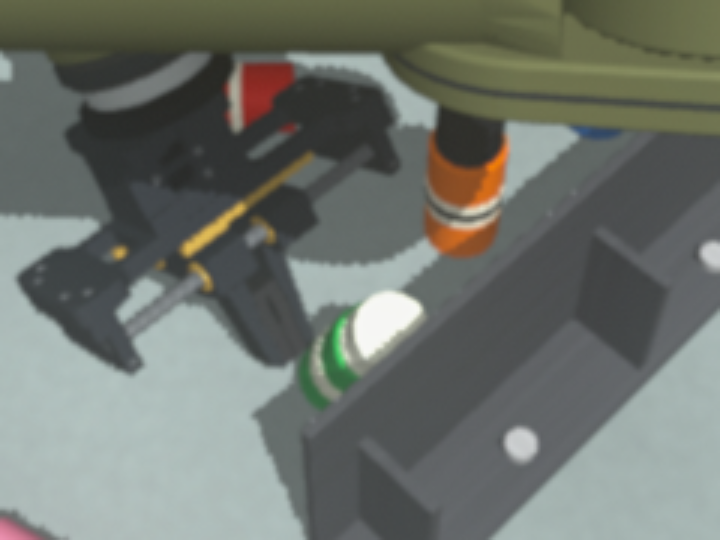

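```bash
python3 -c "
from h import *
p,d=r.snapshot('side');P=pts('side',d)
q=P[180:236,330:440].reshape(-1,3);hi=q[q[:,2]>.14];print(hi[:,2].min(),hi[hi[:,2].argmin()],np.percentile(hi,[5,95],axis=0))
W=P[290:345,290:350].reshape(-1,3);c=p[290:345,290:350].reshape(-1,3).min(1)>190
w=W[c];print(c.sum(),w[:,2].max(),w.mean(0))"
```

```text
0.37163700033801655 [ 0.42550407 -0.23722711  0.371637  ] [[ 0.42557543 -0.27684718  0.38504042]
 [ 0.48445437 -0.24429497  0.42477915]]
312 0.6297567853170621 [ 0.449812   -0.14904181  0.10229008]
```

Call:
step_arm --increments '[[[0.05,-0.09,-0.02],[0,0,0]],[[0.05,-0.09,-0.02],[0,0,0]],[[0.05,-0.09,-0.02],[0,0,0]],[[0.05,-0.09,-0.02],[0,0,0]],[[0.05,-0.09,-0.02],[0,0,0]],[[0,0,0],[0,0,0]],[[0,0,0],[0,0,0]],[[0,0,0],[0,0,0]],[[0,0,0],[0,0,0]],[[0,0,0],[0,0,0]]]'

```text
clock: 9.4
tool_pos: [0.4138, -0.1154, 0.0212]
eef_rot: [0.487, 0.83, -0.149, 0.228]
contact_force: [-0.6, 1.1, -0.1]
opening: 0.005
finger_force: 0.2
```

```bash
python3 -c "
from h import *
st();look('pics/c5.png')"
```

```text
t 9.4 p [ 0.4138 -0.1154  0.0212] dplate 0.0735 along 0.3065 F [-0.6  1.1 -0.1] q [ 0.41  1.45 -1.28  2.51  1.7   1.85 -1.59]
tool y.u,n 1.0 0.001 [ 0.876  0.482 -0.024] z tilt 31.6 open 0.0047350895483179705
```

View pics/c5.png

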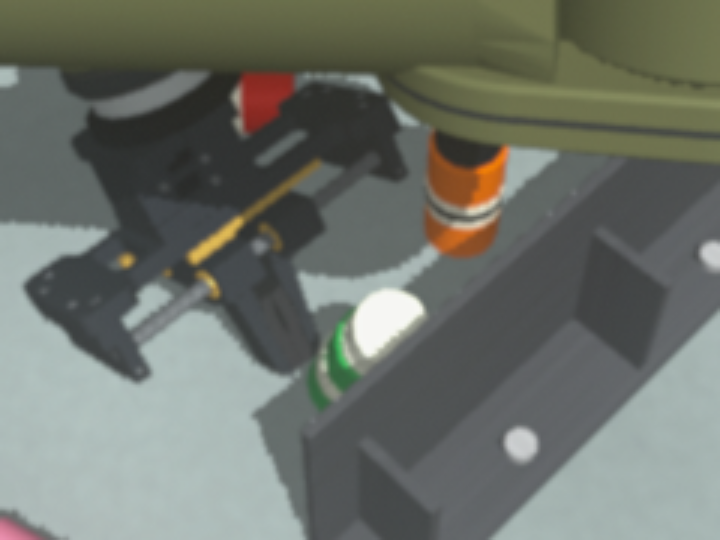

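The foot is further in and the cap is still on the plate, with the lean now near 20°. The elbow is 0.37 m up, well clear. I push a little more and then measure the cap tilt numerically.

Call:
step_arm --increments '[[[0.05,-0.09,0],[0,0,0]],[[0.05,-0.09,0],[0,0,0]],[[0.05,-0.09,0],[0,0,0]],[[0.05,-0.09,0],[0,0,0]],[[0.05,-0.09,0],[0,0,0]],[[0,0,0],[0,0,0]],[[0,0,0],[0,0,0]],[[0,0,0],[0,0,0]],[[0,0,0],[0,0,0]],[[0,0,0],[0,0,0]]]'

```text
clock: 10.45
tool_pos: [0.4163, -0.12, 0.0212]
eef_rot: [0.487, 0.83, -0.149, 0.228]
contact_force: [-1.1, 0.2, 0.8]
opening: 0.006
finger_force: 0.1
```

```bash
cat >> h.py <<'E'
def cap():
    p,d=r.snapshot('side');P=pts('side',d)
    m=(p.min(-1)>175)&(abs(P@U-.313)<.03)&(abs(P@N-.335)<.05)&(P[...,2]>.07)&(P[...,2]<.13)
    nl,lab,s,_=cv2.connectedComponentsWithStats(m.astype(np.uint8)); w=P[lab==1+s[1:,4].argmax()]
    c=w.mean(0); A=np.c_[(w-c)@N,(w-c)@U,np.ones(len(w))]; k=np.linalg.lstsq(A,w[:,2]-c[2],rcond=None)[0]
    print("cap",len(w),"dplate",.3745-c@N,"along",c@U,"z",c[2],"slope deg n,u",np.degrees(np.arctan(k[:2])))
E
python3 -c "
from h import *
st();cap()"
```

```text
t 10.45 p [ 0.4163 -0.12    0.0212] dplate 0.0684 along 0.3065 F [-1.1  0.2  0.8] q [ 0.43  1.45 -1.28  2.5   1.71  1.85 -1.57]
tool y.u,n 1.0 0.002 [ 0.876  0.482 -0.024] z tilt 31.6 open 0.005588516020616599
cap 326 dplate 0.024719909736896917 along 0.3242708932666207 z 0.10732241936905759 slope deg n,u [-14.12147962  -0.86033038]
```

Lean is about 14° and the contact force is small, so the bottle is ready to drop. I back away slowly along −n.

Call:
step_arm --increments '[[[-0.05,0.09,0],[0,0,0]],[[-0.05,0.09,0],[0,0,0]],[[-0.05,0.09,0],[0,0,0]],[[-0.05,0.09,0],[0,0,0]],[[-0.05,0.09,0],[0,0,0]],[[-0.05,0.09,0],[0,0,0]],[[-0.05,0.09,0],[0,0,0]],[[-0.1,0.18,0],[0,0,0]],[[-0.1,0.18,0],[0,0,0]],[[-0.1,0.18,0],[0,0,0]]]'

```text
clock: 11.5
tool_pos: [0.4097, -0.1081, 0.0212]
eef_rot: [0.487, 0.83, -0.149, 0.228]
contact_force: [-0.1, -0.6, 0.1]
opening: 0.011
finger_force: 0.0
```

```bash
python3 -c "
from h import *
st();cap();look('pics/c6.png')"
```

```text
t 11.5 p [ 0.4097 -0.1081  0.0212] dplate 0.082 along 0.3065 F [-0.1 -0.6  0.1] q [ 0.39  1.45 -1.29  2.52  1.68  1.86 -1.63]
tool y.u,n 1.0 0.001 [ 0.876  0.482 -0.024] z tilt 31.6 open 0.01125686101440063
cap 593 dplate 0.04224061255581951 along 0.32121305330678335 z 0.10136371934152087 slope deg n,u [-14.07165648  10.81867666]
```

View pics/c6.png

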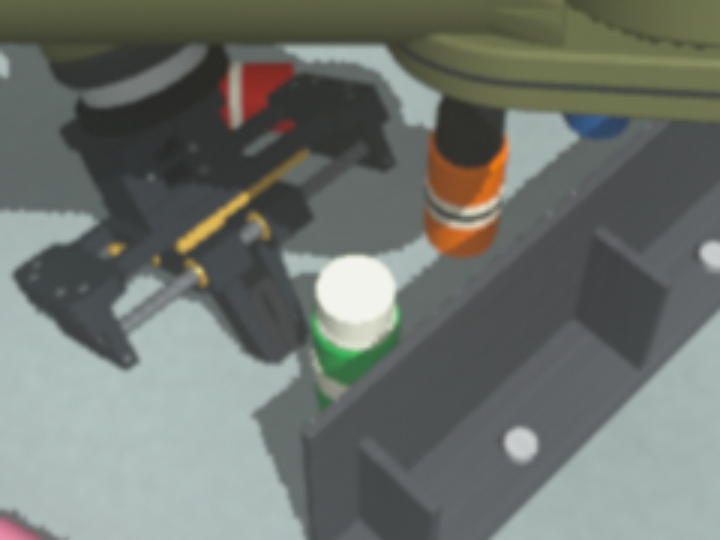

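The green bottle now stands upright (cap (355,290)), with the orange bottle unmoved. I back the tool off further.

Call:
step_arm --increments '[[[-0.1,0.18,0],[0,0,0]],[[-0.1,0.18,0],[0,0,0]],[[-0.1,0.18,0],[0,0,0]],[[-0.1,0.18,0],[0,0,0]],[[-0.1,0.18,0],[0,0,0]],[[-0.1,0.18,0],[0,0,0]],[[-0.1,0.18,0],[0,0,0]],[[-0.1,0.18,0],[0,0,0]],[[0,0,0],[0,0,0]],[[0,0,0],[0,0,0]]]'

```text
clock: 12.6
tool_pos: [0.4018, -0.0938, 0.0212]
eef_rot: [0.487, 0.83, -0.149, 0.228]
contact_force: [0.2, -0.6, -0.0]
opening: 0.003
finger_force: 0.0
```

```bash
python3 -c "
from h import *
st()
p,d=r.snapshot('side');P=pts('side',d);h=cv2.cvtColor(p,cv2.COLOR_RGB2HSV)
w=P[(abs(P@U-.313)<.04)&(P@N>.29)&(P@N<.365)&(P[...,2]>.095)&(P[...,2]<.115)&(p.min(-1)>150)]
print('cap top',len(w),w.mean(0),'dplate',.3745-(w@N).mean(),np.percentile(w[:,2],[5,95]))
m=(h[...,0]>4)&(h[...,0]<14)&(h[...,1]>150)&(d>0)&(P[...,0]>.45)&(P[...,0]<.6)&(abs(P[...,1]+.05)<.05)
print('orange',P[m].mean(0)); m=(h[...,0]>105)&(h[...,0]<125)&(h[...,1]>130)&(P[...,2]<.1)&(abs(P[...,1])<.06);print('blue',m.sum(),P[m].mean(0))
"
```

```text
t 12.6 p [ 0.4018 -0.0938  0.0212] dplate 0.0983 along 0.3064 F [ 0.2 -0.6 -0. ] q [ 0.34  1.46 -1.3   2.53  1.64  1.87 -1.7 ]
tool y.u,n 1.0 0.001 [ 0.876  0.482 -0.024] z tilt 31.6 open 0.0028931318869887704
cap top 519 [ 0.44190746 -0.1340704   0.10365575] dplate 0.043680062995379576 [0.09849122 0.10573384]
orange [ 0.52076821 -0.06140985  0.0500651 ]
blue 263 [ 0.62320279 -0.00442983  0.04980359]
```

```bash
python3 -c "
from plant import r
print(r.finish_job())"
```

```text
the job is handed in; nothing more can be done
None
```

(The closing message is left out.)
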